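# Refit and lock the upper burr of the coffee grinder

## Task

The coffee grinder has been brushed out; put its upper burr back. Pick up the burr carrier by its bar handle, feel its two lugs down through the two gaps in the grinder's collar, press it gently down against the spring and turn it clockwise about a quarter turn to the stop, then ease off so that it springs up into its locked detent, and let go. Do not lean hard on the burr at any time, and leave the other things on the worktop where they are.

Things in the scene. Friction and masses are not known exactly. Their poses are not given: they have to be found in the camera images.
- burr_carrier: Upper burr carrier, loose, 0.2 kg: steel ring 64 mm across (foot chamfered to 59) under a black disc 72 mm across, 24 to 28 mm up, topped by a bar handle. Two steel lugs stick out along its +x and -x, below the handle's ends: 10 mm wide, reaching 39 mm from the axis, 6 to 11 mm up. Origin: centre of underside; z up. Starts upright on the worktop. A half turn makes no difference.
- carrier_grip (a point): Point on the carrier's axis 50 mm above its origin, inside the black bar handle: the height at which to grip it from above. The handle is 46 mm long along the carrier's x, 12 mm thick along y with flat sides, and stands 28 to 58 mm above the carrier's origin, in line with the lugs.
- grinder: Electric coffee grinder, fixed, grey metal, 160 mm deep (x), 120 mm wide (y), body 130 mm high with a round open throat on top. Origin: on the worktop, straight below the throat's axis; x points to its back, the front (bin, dial, button) faces -x. Carrier and grinder need less than 15 N between them in a careful job; more than 30 N harms the burrs.
- throat (a point): Centre of the flat top of the collar round the throat, 162 mm up. Black knurled grind-setting collar, 93 mm across, small thumb tab in front, bore 66 mm. Two gaps half a turn apart let the lugs in: on the grinder's x axis at mid setting, but the collar stands up to 24 degrees either way (gaps and tab with it), told by no listed pose: feel or look. It is stiff; 1 Nm does not turn it.
- lip (a point): On the throat's axis at 156 mm, the level of the underside of the collar's steel lip (6 mm thick, 33 to 41 mm from the axis; the gaps are 15.4 mm wide at 36 mm). Height of the carrier's origin: 162 mm as its foot enters the bore, 156 mm with lugs lying on top of the lip, 152 mm with lugs in the gaps and resting on the seat, below 145 mm with lugs clear under the lip, 141.5 mm at the hard bottom.
- seat_top (a point): On the throat's axis at 152 mm: top of the spring seat, a steel washer 60 mm across on which the carrier's foot lands. It pushes up with 4 N at first and 0.7 N per mm more: 9 N with the lugs just clear of the lip, 11 N at the bottom. If let go under the lip short of the stop, the carrier stays there and can be taken again.
- detent (a point): On the throat's axis at 148 mm, where the carrier's origin sits when locked. Under the lip the lugs turn only clockwise (seen from above), 80 degrees or a little more from the gaps, to a firm stop. There the lip has a pocket 3 mm deep over each lug, reaching 5 degrees short of the stop, into which the spring lifts the carrier when it is let up: locked, it can no longer turn.
- hopper: Bystander: the grinder's clear bean hopper with a black lid, taken off, 116 mm across, 114 mm high. Origin: centre of the underside.
- brush: Bystander: small cleaning brush lying flat, 170 mm long along its x axis. Origin: under its middle.
- mug_a: Bystander: stoneware mug, 84 mm high. Origin: centre of the underside.
- coaster: Bystander: round wooden coaster, 94 mm across, 9 mm thick. Origin: centre of the underside.
- teaspoon: Bystander: teaspoon lying flat, 130 mm long along x. Origin: under its middle.
- jar: Bystander: clear glass jar with a white cap, 63 mm across, 99 mm high. Origin: centre of the underside.
Mind the look-alikes: they are no part of the job. Leave any green look-alike of the burr_carrier alone.

How it is judged:
By the outcome, as a careful person would: the job done as asked, in the order asked, and still so for the second after the job is handed in, with the robot touching nothing.
It also fails if it takes over 72 s, if anything falls off the work surface, if the arm or the gripper's body presses on something with over 40 N, if the wrist force passes 120 N, or if a joint passes its speed limit or range.

## Robot

A 6-joint arm with a two-finger parallel gripper is mounted at the origin on a cart in front of the work surface, level with it; the furniture and walls round the work are solid. World frame = base frame: x ahead of the robot, y to its left, z up, the work surface at z = 0. Lengths are in m, angles in rad, forces in N, time in s.
With the tool pointing down it reaches from about 0.3 to 0.775 m from the base axis. Payload 14.6 kg.
Tool frame: the origin (TCP) lies at the very end of the fingers, on their centre line; the grasp point (between the pads) lies 19 mm behind it; z points along the fingers, y is the line along which they close (so a half turn about z gives the same grasp; the last joint's range is limited). The gripper opens to 94 mm and grips with 3 to 60 N. Pads are 16 mm wide; open, the fingers measure 119 mm over their backs; the gripper's body (75 mm by 177 mm) begins 78 mm behind the grasp point.
Start: joints at [-0.067, 0.3, 1.521, -0, 1.321, -0.067], TCP at [0.55, -0, 0.205] pointing down, gripper open.
Joint ranges: [-3.03, 3.03], [-0.79, 2.21], [0.23, 2.52], [-1.04, 4.18], [0, 3.07], [-2.55, 2.55]. Speed limits (rad/s): [2.22, 2.22, 2.57, 3.14, 3.14, 3.14].

## Interface

Orientations are given as [roll, pitch, yaw] about the fixed x, y, z axes, in that order (R = Rz(yaw) Ry(pitch) Rx(roll)).
In Python, from station import ctrl, cams gives the robot as it stands. The module is installed in compiled form; this text tells all that it offers.
- The arm moves only by the tool arm_command, never from a script. Its argument "plan" is a list that holds one entry, the list of rows, each a list of 7 numbers: the shift along the tool's x, y, z in parts of the range, where 1.0 means 1000 mm, then the turn, a rotation vector about the tool's x, y, z in shares of pi rad (1.0 is pi rad), then the closure, from -1 (fully open) to 1 (shut). A call has 1 to 12 rows; each row is the pose to reach, as a shift and turn from the pose commanded when the call began, along the tool's axes at that moment; what a row does not reach only later rows make up. A row lasts 1/10 s, in which the tool goes at most 50 mm and 8.59 degrees, less where a joint would pass 70% of its speed; a pose out of reach is approached as far as the arm can. Shift and turn numbers lie between -1 and 1, and a call with a number outside is refused. A call with a gripper value outside its range is refused whole. The fingers move at their own pace and stop on an object; "squeeze" is the grip in N (left out, the last holds). Time passes only in rows, so rows that repeat a pose let the fingers close. It gives the time, the measured TCP pose, the force, the opening and the grip force at its end, in the units of the state.
- ctrl.get_obs(): the state, without advancing time (a new reading comes with each control period).
- cams.camera(name): name is "scene" or "side" or "wrist"; returns (picture, depth): 480x640x3 uint8, blue, green, red; 480x640 float32, m along the optical axis (not along the pixel's ray), 0 where there is no reading.
- cams.camera_info(name): a dict with "fx", "fy", "cx", "cy" (pixels), "world_to_cam" (4x4, takes a point from world to camera coordinates). Camera axes: x right, y down, z forward; pixel columns grow to the right and rows downward; lengths in m; the calibration is good to about 2 mm. A picture is of the moment at which its call begins: read the wrist's pose just before it. camera_info takes no time and is no camera call; for the wrist camera it gives the pose at the moment of the call.
- ctrl.hand_in(): hands the job in; it is judged then, once.
The state is a dict: "time_s": time; "qpos": joint angles; "joint_vel": joint speeds; "tau": joint torques, N m; "ee_pos": TCP position; "eef_rot": TCP orientation; "force": force on the tool from outside, world axes, zero at the start; "moment": the same for the moment, N m; "grip_width": finger opening in m; "grip_force": force on a finger pad.
Only numpy, scipy, OpenCV 4.12 (cv2) and the standard library are available. Lean on these libraries where they do the work, as an engineer would, in place of code of your own. Each camera call takes 0.05 s, during which the arm holds its last target. There are 200 camera calls.

## Working session

There is one attempt and no reset: what is moved stays moved. The work goes in short steps, Python scripts to look and compute and a tool call to move; the robot and the scene stay as the last step left them, time stands still between calls to the robot, and variables do not carry over. Pictures are saved under pics/ and viewed, at most 10 in all, crops included, and the job is handed in when it is done.

Besides the shell and the picture viewer there is one more tool, called after "Call:" by a JSON object that holds its "op" and its "data", one argument or row to a line. arm_command: Moves the arm, as the interface text tells. Its arguments: {"type":"object","properties":{"plan":{"type":"array"},"squeeze":{"type":"number"}},"required":["plan"]}

```bash
mkdir -p pics
cat > h.py <<'E'
import numpy as np, cv2
from station import ctrl, cams
def ray(info,u,v,z):
    M=np.linalg.inv(np.array(info["world_to_cam"])); d=M[:3,:3]@[(u-info["cx"])/info["fx"],(v-info["cy"])/info["fy"],1]; o=M[:3,3]
    return o+d*(z-o[2])/d[2]
def cloud(info,dep):
    v,u=np.mgrid[:480,:640]; M=np.linalg.inv(np.array(info["world_to_cam"]))
    P=np.stack([(u-info["cx"])/info["fx"]*dep,(v-info["cy"])/info["fy"]*dep,dep],-1)
    return P@M[:3,:3].T+M[:3,3]
def snap(n,f):
    i=cams.camera_info(n); p,d=cams.camera(n); cv2.imwrite(f"pics/{f}.png",p); np.savez(f"pics/{f}.npz",p=p,d=d,c=cloud(i,d),**{k:np.array(i[k]) for k in i}); return p,d,i
E
python3 - <<'E'
from h import *
for n in("scene","side"):
    p,d,i=snap(n,n); print(n,np.linalg.inv(np.array(i["world_to_cam"]))[:3,3])
print(ctrl.get_obs())
E
```

```text
scene [-0.07575937 -0.69365521  0.70306258]
side [0.10152157 0.89236536 0.49518145]
{'time_s': 0.1, 'qpos': array([-6.65929898e-02,  3.00447889e-01,  1.52152984e+00,  2.79913022e-05,
        1.32073152e+00, -6.65964260e-02]), 'joint_vel': array([ 5.46394069e-04, -1.08177204e-03, -1.53573214e-03,  9.38977614e-04,
        4.08123340e-04, -7.42799729e-05]), 'tau': array([ 1.84928511e-03, -5.32644153e+01, -3.53284299e+01,  7.10431044e-02,
        2.34944851e-02, -7.30603051e-05]), 'ee_pos': array([5.49750733e-01, 2.49022830e-05, 2.04920749e-01]), 'eef_rot': array([-3.14048034e+00, -1.01358826e-04,  1.57079276e+00]), 'force': array([ 0.63398187,  0.23881048, -0.5974104 ]), 'moment': array([ 0.00975833,  0.01026644, -0.01920419]), 'grip_force': 0.0, 'grip_width': 0.09420826591209198}
```

View pics/scene.png

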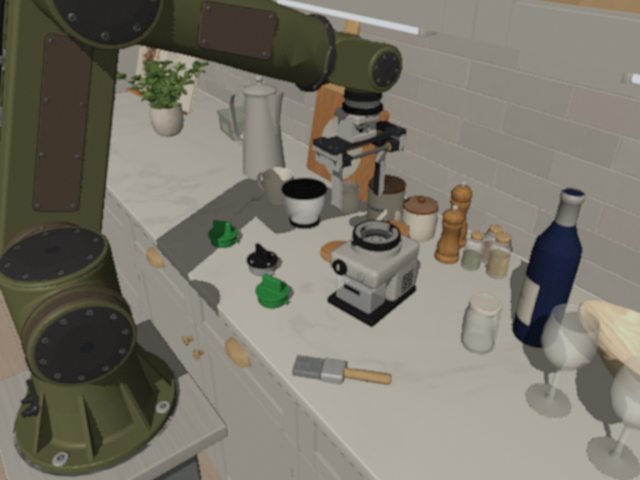

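View pics/side.png

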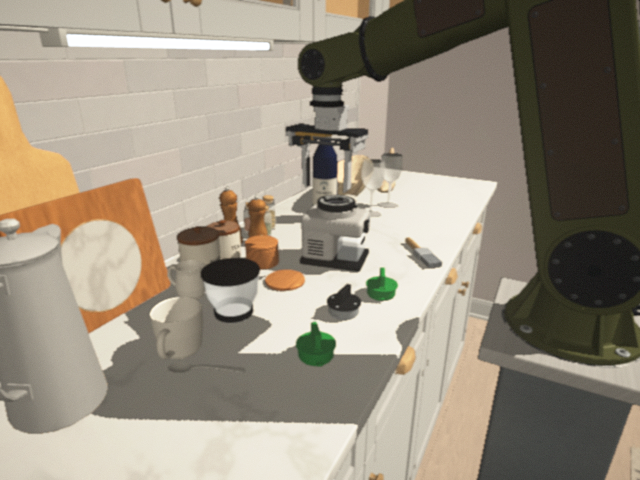

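Could be taken for the carrier, in scene pixels: the black and steel one at (262,260), green ones at (222,234) and (272,292). The description picks the black and steel one, seen at (344,302) in the side view. The grinder's collar is at (377,236) in scene and (337,203) in side. Next I measure both and make one close crop.

Run:
```python
from h import *
for f,(u0,u1,v0,v1),(a0,a1,b0,b1) in(("scene",(240,285,238,280),(350,405,218,256)),("side",(322,366,280,322),(312,362,192,220))):
    z=np.load(f"pics/{f}.npz"); c=z["c"]; p=z["p"].astype(int)
    s=c[v0:v1,u0:u1].reshape(-1,3); px=p[v0:v1,u0:u1].reshape(-1,3)
    for lo,hi in((.035,.062),(.022,.031)):
        m=(s[:,2]>lo)&(s[:,2]<hi)&(px.max(1)<90)&(s[:,0]<.7)
        q=s[m]; 
        if len(q)>3:
            (cx,cy),(w,h),a=cv2.minAreaRect((q[:,:2]*1000).astype(np.float32)); print(f,lo,m.sum(),q.mean(0).round(4),"rect",round(cx),round(cy),round(w),round(h),round(a),q[:,2].max().round(4))
    s=c[b0:b1,a0:a1].reshape(-1,3); m=(s[:,2]>.157)&(s[:,2]<.168); q=s[m]
    (cx,cy),r=cv2.minEnclosingCircle((q[:,:2]*1000).astype(np.float32)); print("collar",m.sum(),q.mean(0).round(4),cx,cy,r,np.median(q[:,2]))
    # body top
    m=(c[...,2]>.122)&(c[...,2]<.133)&(abs(c[...,0]-q[:,0].mean())<.12)&(abs(c[...,1]-q[:,1].mean())<.12)
    print("body",cv2.minAreaRect((c[m][:,:2]*1000).astype(np.float32)))
z=np.load("pics/scene.npz")["p"]
z2=np.load("pics/side.npz")["p"]
cv2.imwrite("pics/crop.png",np.hstack([cv2.resize(z[235:285,235:295],(400,333),interpolation=2),cv2.resize(z2[278:328,315:375],(400,333),interpolation=2)]))
```

```text
scene 0.035 146 [0.4171 0.1594 0.0495] rect 417 165 13 46 4 0.0618
scene 0.022 293 [0.4144 0.1583 0.0285] rect 419 163 65 70 57 0.0309
collar 663 [ 0.5451 -0.063   0.1619] 544.2510986328125 -57.05696105957031 52.799461364746094 0.16240023378120894
body ((542.71484375, -61.37061309814453), (163.95968627929688, 117.62640380859375), 10.411857604980469)
side 0.035 170 [0.4183 0.1779 0.0487] rect 421 173 42 13 85 0.0609
side 0.022 321 [0.4136 0.1787 0.0287] rect 417 174 66 62 27 0.0309
collar 307 [ 0.5456 -0.0502  0.1616] 544.511962890625 -54.09435272216797 53.625736236572266 0.16238027563024504
body ((542.3162841796875, -52.114784240722656), (161.68345642089844, 109.05642700195312), 11.53172492980957)
```

View pics/crop.png

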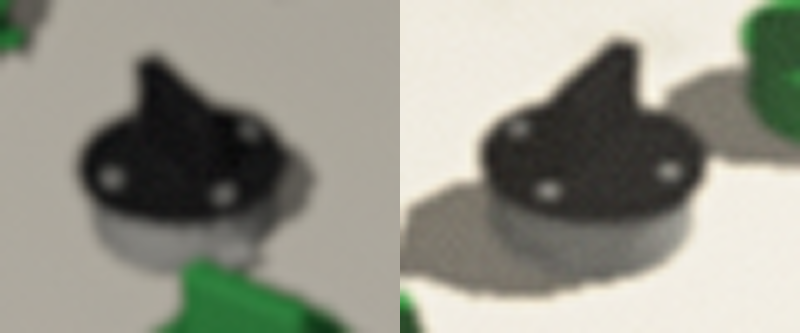

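The crop shows the black disc, bar handle and steel ring with a lug, so it is the right carrier. Its handle runs nearly along world y. I look through the wrist camera before moving off.

Run:
```python
from h import *
p,d,i=snap("wrist","w0"); M=np.linalg.inv(np.array(i["world_to_cam"])); print(M.round(3),i["fx"],i["cx"],i["cy"])
for q in((.544,-.056,.162),(.418,.168,.05)):
    c=np.array(i["world_to_cam"])@[*q,1]; print(c[:3],c[0]/c[2]*i["fx"]+i["cx"],c[1]/c[2]*i["fy"]+i["cy"])
z=np.load("pics/side.npz"); c=z["c"];p=z["p"].astype(int)
g=(p[...,1]>p[...,2]+40)&(p[...,1]>p[...,0]+30)&(c[...,2]>.01)&(c[...,2]<.07)
n,l,st,ce=cv2.connectedComponentsWithStats(g.astype(np.uint8))
for k in range(1,n):
    if st[k,4]>50: print(ce[k],c[l==k].min(0).round(3),c[l==k].max(0).round(3))
```

```text
[[ 1.     0.001 -0.001  0.55 ]
 [ 0.    -0.967 -0.255  0.076]
 [-0.001  0.255 -0.967  0.383]
 [ 0.     0.     0.     1.   ]] 359.26462682390775 326.9116668827786 238.2407262248001
[-0.00602977  0.0711404   0.24769685] 318.1659634864102 341.4242342046771
[-0.13182434 -0.17410439  0.29894838] 168.49025862429704 29.00879065828613
[385.23544304 286.62278481] [0.342 0.028 0.01 ] [0.388 0.099 0.061]
[322.05952381 339.61904762] [0.381 0.287 0.027] [0.411 0.348 0.059]
[315.52604167 357.33854167] [0.371 0.33  0.01 ] [0.418 0.359 0.031]
```

View pics/w0.png

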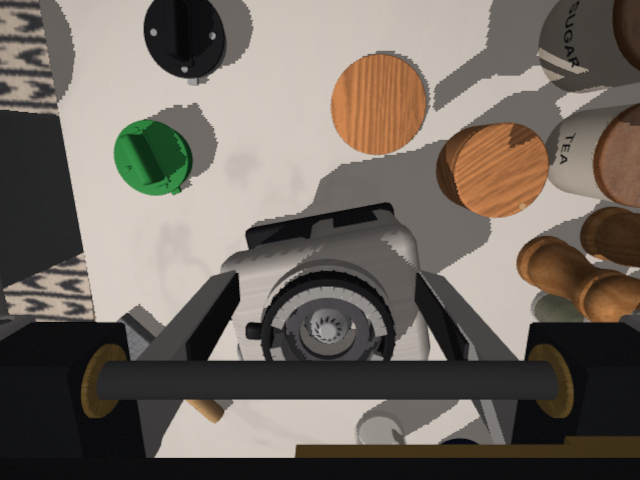

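The wrist view shows the collar at (328,330), partly hidden, with its thumb tab at (255,330). The carrier is at (185,35) and a green look-alike at (152,157). I shift so the collar comes clear of the fingers.

The manual's scale: shifts go in shares of 1000 mm and turns go in shares of pi rad. Converting my numbers, -85 mm is -0.085, -45 mm is -0.045.

Call:
{"op": "arm_command", "data": {
  "plan": [
    [[-0.045, 0, -0.015, 0, 0, 0, -1], [-0.085, 0, -0.025, 0, 0, 0, -1], [-0.085, 0, -0.025, 0, 0, 0, -1], [-0.085, 0, -0.025, 0, 0, 0, -1], [-0.085, 0, -0.025, 0, 0, 0, -1]]
  ]
}}

```text
time_s: 0.65
ee_pos: [0.5498, -0.0842, 0.2299]
eef_rot: [-3.141, -0.0, 1.571]
force: [0.5, 0.4, -0.0]
grip_width: 0.0942
grip_force: 0.0
```

Run:
```python
from h import *
p,d,i=snap("wrist","w1"); c=cloud(i,d)
m=(c[...,2]>.158)&(c[...,2]<.168)&(np.hypot(c[...,0]-.544,c[...,1]+.056)<.07)
q=c[m]; print(m.sum(),np.median(q[:,2]))
cc=np.array(i["world_to_cam"])@[.544,-.056,.162,1]; u,v=int(cc[0]/cc[2]*i["fx"]+i["cx"]),int(cc[1]/cc[2]*i["fy"]+i["cy"]); print(u,v)
s=p[v-110:v+110,u-130:u+130]; cv2.imwrite("pics/w1c.png",cv2.resize(s,None,fx=3,fy=2.7,interpolation=2)); print(u-130,v-110,ctrl.get_obs()["ee_pos"])
```

```text
6600 0.16112948727614324
318 214
188 104 [ 0.54987396 -0.08401797  0.22996845]
```

View pics/w1c.png

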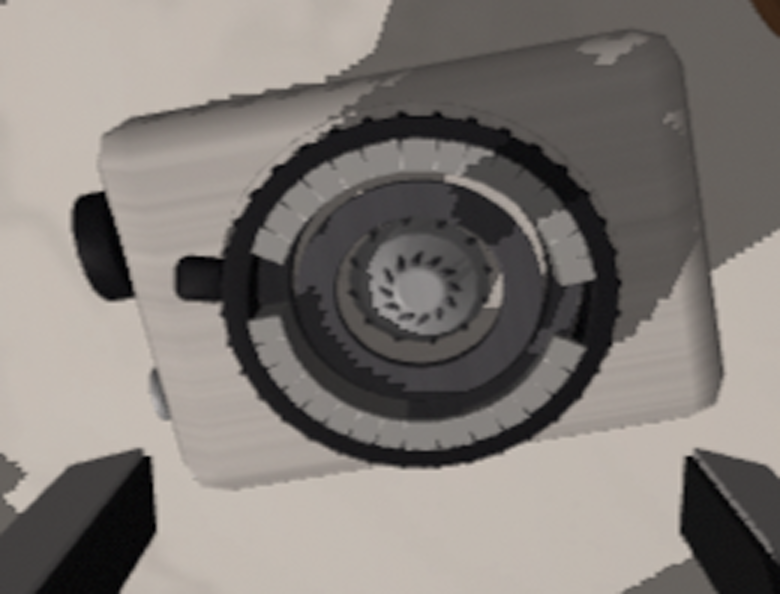

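The collar is clear in view. The tab is on the left at crop (200,278), and the gaps are at about (265,290) and (575,310). The collar's rim runs from 222 to 618 across. I fit the centre and find the gap angles from depth.

```bash
cat > collar.py <<'E'
from h import *
from scipy.optimize import least_squares
def collar(f,c0=(.544,-.056)):
    z=np.load(f"pics/{f}.npz"); i={k:z[k] for k in("fx","fy","cx","cy","world_to_cam")}; p=z["p"].astype(int); c=z["c"]
    v,u=np.mgrid[:480,:640]; W=ray_all=np.linalg.inv(i["world_to_cam"])
    d=np.stack([(u-i["cx"])/i["fx"],(v-i["cy"])/i["fy"],np.ones(u.shape)],-1)@W[:3,:3].T; o=W[:3,3]
    X=o+d*((.162-o[2])/d[...,2])[...,None]          # every pixel cast on the collar-top plane
    ok=(abs(c[...,2]-.162)<.004)
    # outer rim: last pixel at collar height along each bearing
    ce=np.array(c0)
    for _ in range(8):
        r=np.hypot(X[...,0]-ce[0],X[...,1]-ce[1]); a=np.arctan2(X[...,1]-ce[1],X[...,0]-ce[0])
        E=[]
        for t in np.radians(np.arange(-180,180,5)):
            if abs(np.cos(t)+1)<.15: continue       # the tab side
            m=ok&(abs(np.angle(np.exp(1j*(a-t))))<.03)&(r<.056)
            if m.sum(): E.append(ce+np.percentile(r[m],97)*np.array([np.cos(t),np.sin(t)]))
        E=np.array(E); s=least_squares(lambda q:np.hypot(E[:,0]-q[0],E[:,1]-q[1])-q[2],[*ce,.046],loss="soft_l1",f_scale=.001).x; ce=s[:2]
    print(f,"centre",s.round(4),"z",np.median(c[ok&(r<.045)&(r>.034)][:,2]).round(4))
    return X,ce,ok,p,c
E
python3 - <<'E'
from collar import *
X,ce,ok,p,c=collar("w1")
r=np.hypot(X[...,0]-ce[0],X[...,1]-ce[1]); a=np.degrees(np.arctan2(X[...,1]-ce[1],X[...,0]-ce[0]))
for R in((.0345,.038),(.036,.040)):
  for t0 in(0,180):
    out=[]
    for t in range(t0-40,t0+41,2):
        m=(r>R[0])&(r<R[1])&(abs((a-t+180)%360-180)<1.2); out.append((t,int(p[m].mean()),round(float(np.median(c[m][:,2]))*1000)))
    print(R,*out)
E
```

```text
w1 centre [ 0.5501 -0.0562  0.046 ] z 0.1612
(0.0345, 0.038) (-40, 130, 161) (-38, 131, 161) (-36, 129, 161) (-34, 129, 161) (-32, 129, 161) (-30, 129, 161) (-28, 130, 161) (-26, 129, 162) (-24, 129, 161) (-22, 129, 161) (-20, 129, 161) (-18, 117, 161) (-16, 63, 156) (-14, 30, 141) (-12, 37, 142) (-10, 41, 141) (-8, 49, 141) (-6, 48, 141) (-4, 51, 141) (-2, 58, 141) (0, 63, 141) (2, 62, 141) (4, 62, 140) (6, 69, 141) (8, 123, 162) (10, 129, 161) (12, 129, 161) (14, 129, 161) (16, 129, 161) (18, 130, 161) (20, 130, 161) (22, 130, 161) (24, 130, 161) (26, 133, 161) (28, 131, 161) (30, 131, 161) (32, 130, 161) (34, 132, 161) (36, 111, 161) (38, 74, 161) (40, 71, 160)
(0.0345, 0.038) (140, 133, 161) (142, 132, 161) (144, 133, 161) (146, 133, 161) (148, 133, 161) (150, 133, 161) (152, 134, 161) (154, 134, 161) (156, 133, 161) (158, 133, 161) (160, 134, 162) (162, 119, 161) (164, 50, 141) (166, 33, 141) (168, 34, 141) (170, 32, 140) (172, 29, 141) (174, 28, 141) (176, 28, 142) (178, 30, 141) (180, 29, 141) (182, 30, 141) (184, 39, 149) (186, 55, 155) (188, 105, 160) (190, 134, 161) (192, 1
[... 816 characters left out ...]
(36, 100, 161) (38, 72, 161) (40, 72, 161)
(0.036, 0.04) (140, 123, 161) (142, 121, 161) (144, 131, 161) (146, 131, 161) (148, 131, 161) (150, 128, 161) (152, 118, 161) (154, 133, 161) (156, 133, 161) (158, 132, 161) (160, 133, 161) (162, 108, 161) (164, 32, 151) (166, 20, 146) (168, 20, 148) (170, 18, 150) (172, 17, 151) (174, 16, 151) (176, 17, 147) (178, 18, 149) (180, 18, 150) (182, 16, 151) (184, 22, 154) (186, 42, 156) (188, 101, 161) (190, 133, 161) (192, 134, 161) (194, 133, 162) (196, 127, 161) (198, 122, 161) (200, 132, 161) (202, 134, 162) (204, 134, 162) (206, 128, 161) (208, 124, 161) (210, 133, 161) (212, 133, 161) (214, 133, 161) (216, 126, 161) (218, 131, 161) (220, 133, 161)
```

The gap axis is at −4.9°: −17..7.3 on one side and 163..187.5 on the other, a width of 24.5° against 24.7° expected. The centre is (0.550, −0.056) and the radius 46 mm, which fits. Next, over to the carrier.

Scaled: 252 mm is 0.252, 210 mm is 0.21.

Call:
{"op": "arm_command", "data": {
  "plan": [
    [[0.042, -0.022, 0, 0, 0, 0, -1], [0.084, -0.044, 0, 0, 0, 0, -1], [0.126, -0.066, 0, 0, 0, 0, -1], [0.168, -0.088, 0, 0, 0, 0, -1], [0.21, -0.11, 0, 0, 0, 0, -1], [0.252, -0.132, 0, 0, 0, 0, -1], [0.252, -0.132, 0, 0, 0, 0, -1], [0.252, -0.132, 0, 0, 0, 0, -1], [0.252, -0.132, 0, 0, 0, 0, -1]]
  ]
}}

```text
time_s: 1.6
ee_pos: [0.4181, 0.1667, 0.2303]
eef_rot: [-3.141, 0.0, 1.571]
force: [0.7, -0.9, 0.0]
grip_width: 0.094
grip_force: 0.0
```

Run:
```python
from h import *
p,d,i=snap("wrist","w2"); c=cloud(i,d); o=ctrl.get_obs(); print(o["ee_pos"],o["eef_rot"],o["time_s"])
near=np.hypot(c[...,0]-.418,c[...,1]-.168)<.06
for lo,hi in((.053,.063),(.022,.033)):
    m=near&(c[...,2]>lo)&(c[...,2]<hi); q=c[m]; 
    print(lo,m.sum(),np.median(q[:,2]).round(4),cv2.minAreaRect((q[:,:2]*1000).astype(np.float32)),cv2.minEnclosingCircle((q[:,:2]*1000).astype(np.float32)))
    if lo>.05:
        w,V=np.linalg.eigh(np.cov(q[:,:2].T)); print("axis",np.degrees(np.arctan2(V[1,1],V[0,1])), q.mean(0))
cv2.imwrite("pics/w2c.png",p)
```

```text
[0.41831907 0.16641418 0.23029661] [-3.14137976e+00  1.88783108e-04  1.57000677e+00] 1.65
0.053 527 0.0568 ((421.0994567871094, 170.127685546875), (46.20525360107422, 11.952156066894531), 86.93733215332031) ((420.8829040527344, 170.1702423095703), 23.134235382080078)
axis 86.85628666520255 [0.42108393 0.17091117 0.05668538]
0.022 2861 0.0273 ((421.0162658691406, 170.2406768798828), (70.6384048461914, 70.46062469482422), 1.2113642692565918) ((421.028076171875, 170.01123046875), 36.078880310058594)
```

View pics/w2c.png

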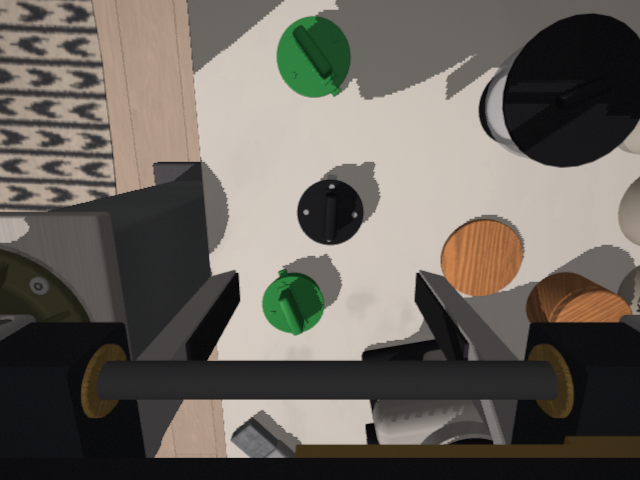

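The carrier's disc centre is (0.421, 0.170), circle radius 36 mm as given. The handle measures 46×12 mm on axis 86.9°, at wrist pixel (331,212). The green ones at (313,57) and (293,303) are well clear. Grasping now.

Scaled: 197 mm is 0.197, 185 mm is 0.185, 0.055 rad is 0.0175.

Call:
{"op": "arm_command", "data": {
  "plan": [
    [[0.004, 0.003, 0.045, 0, 0, 0.0175, -1], [0.004, 0.003, 0.09, 0, 0, 0.0175, -0.5], [0.004, 0.003, 0.13, 0, 0, 0.0175, -0.2], [0.004, 0.003, 0.165, 0, 0, 0.0175, 0], [0.004, 0.003, 0.185, 0, 0, 0.0175, 0], [0.004, 0.003, 0.197, 0, 0, 0.0175, 0.1], [0.004, 0.003, 0.197, 0, 0, 0.0175, 0.3], [0.004, 0.003, 0.197, 0, 0, 0.0175, 1], [0.004, 0.003, 0.197, 0, 0, 0.0175, 1], [0.004, 0.003, 0.197, 0, 0, 0.0175, 1], [0.004, 0.003, 0.197, 0, 0, 0.0175, 1]]
  ],
  "squeeze": 30
}}

```text
time_s: 2.75
ee_pos: [0.4213, 0.1711, 0.034]
eef_rot: [3.141, -0.0, 1.516]
force: [-0.1, -0.6, -0.1]
grip_width: 0.017
grip_force: 0.0
```

Call:
{"op": "arm_command", "data": {
  "plan": [
    [[0, 0, 0, 0, 0, 0, 1], [0, 0, 0, 0, 0, 0, 1], [0, 0, 0, 0, 0, 0, 1], [0, 0, 0, 0, 0, 0, 1]]
  ],
  "squeeze": 30
}}

```text
time_s: 3.15
ee_pos: [0.4212, 0.1711, 0.0338]
eef_rot: [3.141, -0.0, 1.516]
force: [-0.0, -0.3, 6.2]
grip_width: 0.0115
grip_force: 30.0
```

Scaled: -220 mm is -0.22, -206 mm is -0.206, -1.12 rad is -0.3565.

Call:
{"op": "arm_command", "data": {
  "plan": [
    [[0, 0, -0.02, 0, 0, 0, 1], [0, 0, -0.06, 0, 0, 0, 1], [0, 0, -0.11, 0, 0, 0, 1], [0, 0, -0.16, 0, 0, 0, 1], [-0.02, 0.01, -0.205, 0, 0, -0.0446, 1], [-0.06, 0.038, -0.206, 0, 0, -0.0891, 1], [-0.1, 0.064, -0.206, 0, 0, -0.1337, 1], [-0.14, 0.09, -0.206, 0, 0, -0.1783, 1], [-0.18, 0.115, -0.206, 0, 0, -0.2228, 1], [-0.21, 0.134, -0.206, 0, 0, -0.2674, 1], [-0.22, 0.141, -0.206, 0, 0, -0.3119, 1], [-0.22, 0.141, -0.206, 0, 0, -0.3565, 1]]
  ]
}}

```text
time_s: 4.35
ee_pos: [0.5499, -0.0583, 0.2382]
eef_rot: [-3.141, -0.002, 2.639]
force: [-0.2, 1.0, -2.5]
grip_width: 0.0119
grip_force: 30.0
```

Scaled: -0.42 rad is -0.1337.

Call:
{"op": "arm_command", "data": {
  "plan": [
    [[0, 0, 0, 0, 0, -0.0446, 1], [0, 0, 0, 0, 0, -0.0891, 1], [0, 0, 0, 0, 0, -0.1337, 1], [0, 0, 0, 0, 0, -0.1337, 1], [0, 0, 0, 0, 0, -0.1337, 1], [0, 0, 0, 0, 0, -0.1337, 1]]
  ]
}}

```text
time_s: 4.95
ee_pos: [0.5496, -0.0564, 0.2392]
eef_rot: [3.142, -0.001, 3.053]
force: [-0.3, -0.1, -1.8]
grip_width: 0.012
grip_force: 30.0
```

Run:
```python
from h import *
o=ctrl.get_obs(); print({k:np.round(o[k],4) for k in("time_s","ee_pos","eef_rot","force","moment","qpos")})
a=snap("side","s3")[0][150:250,280:400]; b=snap("wrist","w3")[0]; sc=snap("scene","c3")[0][180:280,320:440]
cv2.imwrite("pics/m3.png",np.hstack([cv2.resize(b,(480,360)),np.vstack([cv2.resize(a,(216,180)),cv2.resize(sc,(216,180))])]))
```

```text
{'time_s': np.float64(4.95), 'ee_pos': array([ 0.5496, -0.0564,  0.2392]), 'eef_rot': array([ 3.1415e+00, -5.0000e-04,  3.0525e+00]), 'force': array([-0.265 , -0.0629, -1.8424]), 'moment': array([ 0.1356, -0.0838,  0.0129]), 'qpos': array([-0.1685,  0.2819,  1.4653,  0.    ,  1.3949, -1.6503])}
```

View pics/m3.png

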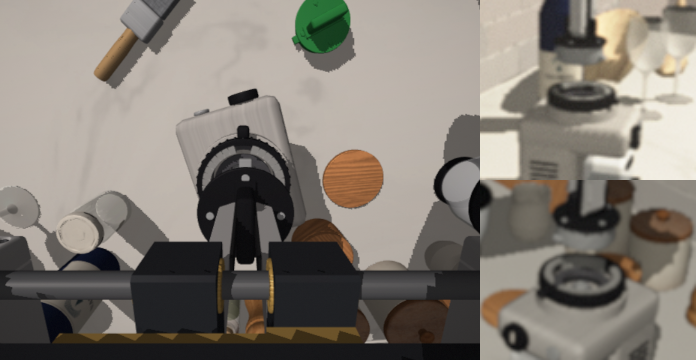

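The carrier hangs upright over the throat; in the wrist view the disc is at about (245,210) and the tab gap at (243,130). Now I measure where the disc and handle sit and re-measure the collar from this opposite bearing.

Run:
```python
from h import *
from scipy.optimize import least_squares
for f in("w3","s3","c3"):
    c=np.load(f"pics/{f}.npz")["c"]; n=np.hypot(c[...,0]-.55,c[...,1]+.056)<.06
    m=n&(c[...,2]>.228)&(c[...,2]<.2365); q=c[m]
    print(f,m.sum(),np.median(q[:,2]).round(4),q.min(0).round(4),q.max(0).round(4),cv2.minEnclosingCircle((q[:,:2]*1000).astype(np.float32)))
    m=n&(abs(c[...,2]-.162)<.004)&(np.hypot(c[...,0]-.55,c[...,1]+.056)<.055); q=c[m]; 
    # outer rim boundary: per-bearing furthest point
    b=np.arctan2(q[:,1]+.056,q[:,0]-.55); r=np.hypot(q[:,0]-.55,q[:,1]+.056); E=[]
    for t in np.radians(np.arange(0,360,5)):
        k=abs(np.angle(np.exp(1j*(b-t))))<.04
        if k.sum()>3 and np.cos(t)>-.8 and np.percentile(r[k],95)>.041: E.append(q[k][np.argsort(r[k])[int(.95*(k.sum()-1))],:2])
    E=np.array(E); s=least_squares(lambda x:np.hypot(*(E-x[:2]).T)-.0463,[.55,-.056],loss="soft_l1",f_scale=.001).x; print("  collar",len(E),s.round(4),np.median(q[:,2]))
    if f=="w3":
        P=np.load(f"pics/{f}.npz"); m=n&(c[...,2]>.165)&(c[...,2]<.2)
        print("  tilt", np.linalg.lstsq(np.c_[c[n&(c[...,2]>.228)&(c[...,2]<.2365)][:,:2],np.ones((n&(c[...,2]>.228)&(c[...,2]<.2365)).sum())],c[n&(c[...,2]>.228)&(c[...,2]<.2365)][:,2],rcond=None)[0])
```

```text
w3 6220 0.2327 [ 0.5167 -0.0907  0.2284] [ 0.5882 -0.0189  0.2364] ((552.6183471679688, -54.815643310546875), 36.12937927246094)
  collar 27 [ 0.5511 -0.0568] 0.16109655553631308
  tilt [-3.28808663e-03  5.76799226e-05  2.34566131e-01]
s3 160 0.2342 [ 0.516  -0.0829  0.2281] [ 0.5876 -0.0183  0.2364] ((551.69775390625, -52.22132873535156), 35.97019958496094)
  collar 26 [ 0.548  -0.0563] 0.16242737368841742
c3 378 0.2345 [ 0.5147 -0.0943  0.2281] [ 0.587  -0.0212  0.2365] ((550.3174438476562, -57.86746597290039), 36.8191032409668)
  collar 46 [ 0.5477 -0.0601] 0.16261373837536597
```

Scaled: 37 mm is 0.037, -1.5 mm is -0.0015.

Call:
{"op": "arm_command", "data": {
  "plan": [
    [[0.002, -0.0015, 0.015, 0, 0, 0, 1], [0.002, -0.0015, 0.03, 0, 0, 0, 1], [0.002, -0.0015, 0.037, 0, 0, 0, 1], [0.002, -0.0015, 0.037, 0, 0, 0, 1], [0.002, -0.0015, 0.037, 0, 0, 0, 1], [0.002, -0.0015, 0.037, 0, 0, 0, 1]]
  ]
}}

```text
time_s: 5.7
ee_pos: [0.5479, -0.0578, 0.2032]
eef_rot: [-3.141, 0.001, 3.056]
force: [-0.3, -0.1, -1.9]
grip_width: 0.012
grip_force: 30.0
```

```bash
cat > rel.py <<'E'
from h import *
from scipy.optimize import least_squares
import sys
tag=sys.argv[1]; o=ctrl.get_obs(); print({k:np.round(o[k],4) for k in("time_s","ee_pos","eef_rot","force","moment")})
zd=o["ee_pos"][2]-.0338+.028; C=o["ee_pos"][:2]
def rim(q,ze,R,skip):
    b=np.arctan2(q[:,1]-C[1],q[:,0]-C[0]); r=np.hypot(q[:,0]-C[0],q[:,1]-C[1]); E=[]
    for t in np.radians(np.arange(0,360,4)):
        k=abs(np.angle(np.exp(1j*(b-t))))<.04
        if k.sum()>2 and not(skip and np.cos(t)<-.8):
            x=q[k][np.argsort(r[k])[int(.95*(k.sum()-1))],:2]
            if abs(np.hypot(*(x-C))-R)<.007: E.append(x)
    E=np.array(E); s=least_squares(lambda x:np.hypot(*(E-x[:2]).T)-x[2],[*C,R],loss="soft_l1",f_scale=.001).x; return s,len(E)
for n in("wrist","side","scene"):
    p,d,i=snap(n,f"{tag}_{n}"); c=cloud(i,d); r=np.hypot(c[...,0]-C[0],c[...,1]-C[1])
    dd=rim(c[(r<.045)&(abs(c[...,2]-zd)<.003)],zd,.036,0); cc=rim(c[(r<.055)&(abs(c[...,2]-.162)<.003)],.162,.0463,1)
    print(n,"disc",dd[0].round(4),dd[1],"collar",cc[0].round(4),cc[1],"shift",((cc[0]-dd[0])[:2]*1000).round(1))
E
python3 rel.py r4
```

```text
{'time_s': np.float64(5.7), 'ee_pos': array([ 0.5479, -0.0578,  0.2032]), 'eef_rot': array([-3.1415e+00,  1.1000e-03,  3.0557e+00]), 'force': array([-0.2656, -0.1161, -1.8583]), 'moment': array([ 0.0531, -0.0409,  0.0099])}
wrist disc [ 0.5506 -0.0563  0.0351] 70 collar [ 0.5507 -0.0567  0.046 ] 39 shift [ 0.1 -0.4]
side disc [ 0.55   -0.055   0.0323] 28 collar [ 0.5484 -0.0551  0.0432] 34 shift [-1.6 -0. ]
scene disc [ 0.5482 -0.0596  0.0335] 53 collar [ 0.5476 -0.0612  0.0442] 39 shift [-0.6 -1.6]
```

Close now. Lower the foot into the bore, watching the force.

Scaled: 9 mm is 0.009, 8 mm is 0.008.

Call:
{"op": "arm_command", "data": {
  "plan": [
    [[0.0004, -0.0005, 0.003, 0, 0, 0, 1], [0.0004, -0.0005, 0.006, 0, 0, 0, 1], [0.0004, -0.0005, 0.008, 0, 0, 0, 1], [0.0004, -0.0005, 0.009, 0, 0, 0, 1], [0.0004, -0.0005, 0.009, 0, 0, 0, 1]]
  ]
}}

```text
time_s: 6.35
ee_pos: [0.5471, -0.0582, 0.1932]
eef_rot: [3.142, -0.0, 3.056]
force: [0.7, 0.1, -2.3]
grip_width: 0.0118
grip_force: 30.0
```

Scaled: 2.5 mm is 0.0025, 2 mm is 0.002.

Call:
{"op": "arm_command", "data": {
  "plan": [
    [[0, 0, 0.001, 0, 0, 0, 1], [0, 0, 0.002, 0, 0, 0, 1], [0, 0, 0.0025, 0, 0, 0, 1], [0, 0, 0.0025, 0, 0, 0, 1]]
  ]
}}

```text
time_s: 6.75
ee_pos: [0.5471, -0.0582, 0.1909]
eef_rot: [-3.142, -0.0, 3.056]
force: [-0.7, -0.0, -2.3]
grip_width: 0.0118
grip_force: 30.0
```

Scaled: 2 mm is 0.002, 1 mm is 0.001.

Call:
{"op": "arm_command", "data": {
  "plan": [
    [[0, 0, 0.001, 0, 0, 0, 1], [0, 0, 0.002, 0, 0, 0, 1], [0, 0, 0.002, 0, 0, 0, 1]]
  ]
}}

```text
time_s: 7.05
ee_pos: [0.5471, -0.0582, 0.1888]
eef_rot: [3.142, -0.0, 3.056]
force: [0.4, -0.5, -2.2]
grip_width: 0.012
grip_force: 30.0
```

Scaled: 2 mm is 0.002, 1 mm is 0.001.

Call:
{"op": "arm_command", "data": {
  "plan": [
    [[0, 0, 0.001, 0, 0, 0, 1], [0, 0, 0.002, 0, 0, 0, 1], [0, 0, 0.002, 0, 0, 0, 1]]
  ]
}}

```text
time_s: 7.35
ee_pos: [0.5471, -0.0582, 0.1868]
eef_rot: [3.142, -0.0, 3.056]
force: [0.0, 0.3, -2.0]
grip_width: 0.012
grip_force: 30.0
```

Scaled: 2 mm is 0.002, 1 mm is 0.001.

Call:
{"op": "arm_command", "data": {
  "plan": [
    [[0, 0, 0.001, 0, 0, 0, 1], [0, 0, 0.002, 0, 0, 0, 1], [0, 0, 0.002, 0, 0, 0, 1]]
  ]
}}

```text
time_s: 7.65
ee_pos: [0.5472, -0.0582, 0.1852]
eef_rot: [-3.142, 0.0, 3.056]
force: [-1.6, 0.6, 1.2]
grip_width: 0.0117
grip_force: 30.0
```

Contact at the seat height (origin about 0.152) with the lugs in the gaps. Press down step by step.

Call:
{"op": "arm_command", "data": {
  "plan": [
    [[0, 0, 0.001, 0, 0, 0, 1], [0, 0, 0.002, 0, 0, 0, 1], [0, 0, 0.003, 0, 0, 0, 1], [0, 0, 0.003, 0, 0, 0, 1]]
  ]
}}

```text
time_s: 8.05
ee_pos: [0.5472, -0.0582, 0.182]
eef_rot: [-3.142, 0.0, 3.056]
force: [-1.0, 0.7, 4.1]
grip_width: 0.0117
grip_force: 30.0
```

Scaled: 3 mm is 0.003, 2 mm is 0.002.

Call:
{"op": "arm_command", "data": {
  "plan": [
    [[0, 0, 0.001, 0, 0, 0, 1], [0, 0, 0.002, 0, 0, 0, 1], [0, 0, 0.003, 0, 0, 0, 1], [0, 0, 0.003, 0, 0, 0, 1]]
  ]
}}

```text
time_s: 8.45
ee_pos: [0.5473, -0.0582, 0.1791]
eef_rot: [-3.142, 0.0, 3.056]
force: [-1.7, 0.5, 5.3]
grip_width: 0.0116
grip_force: 30.0
```

Scaled: 2 mm is 0.002, 1 mm is 0.001.

Call:
{"op": "arm_command", "data": {
  "plan": [
    [[0, 0, 0.001, 0, 0, 0, 1], [0, 0, 0.002, 0, 0, 0, 1], [0, 0, 0.002, 0, 0, 0, 1], [0, 0, 0.002, 0, 0, 0, 1]]
  ]
}}

```text
time_s: 8.85
ee_pos: [0.5472, -0.0582, 0.1773]
eef_rot: [-3.142, 0.0, 3.056]
force: [-2.7, 0.0, 7.6]
grip_width: 0.0118
grip_force: 30.0
```

```bash
python3 rel.py r5
python3 - <<'E'
from h import *
for f in("r5_wrist","r4_wrist"):
    c=np.load(f"pics/{f}.npz")["c"]; C=(.5500,-.0567); r=np.hypot(c[...,0]-C[0],c[...,1]-C[1])
    m=(r<.033)&(c[...,2]>.16)&(c[...,2]<.21); h,e=np.histogram(c[m][:,2],bins=np.arange(.160,.21,.001)); print(f,[(round(a,3),b) for a,b in zip(e,h) if b>60])
    m=(r>.0355)&(r<.04); print(np.median(c[m&(abs(c[...,2]-.162)<.004)][:,2]))
E
```

```text
{'time_s': np.float64(8.85), 'ee_pos': array([ 0.5472, -0.0582,  0.1773]), 'eef_rot': array([-3.1416e+00,  5.0000e-04,  3.0558e+00]), 'force': array([-2.732 ,  0.0309,  7.586 ]), 'moment': array([ 0.1724,  0.4297, -0.0398])}
wrist disc [ 0.5499 -0.0567  0.0352] 70 collar [ 0.5502 -0.0567  0.0458] 51 shift [ 0.2 -0.1]
side disc [ 0.5489 -0.0575  0.0338] 26 collar [ 0.5488 -0.0521  0.0411] 30 shift [-0.1  5.3]
scene disc [ 0.5479 -0.0607  0.033 ] 50 collar [ 0.548  -0.0609  0.0442] 36 shift [ 0.1 -0.3]
r5_wrist [(np.float64(0.169), np.int64(565)), (np.float64(0.17), np.int64(2334)), (np.float64(0.171), np.int64(1251)), (np.float64(0.172), np.int64(323)), (np.float64(0.173), np.int64(228)), (np.float64(0.196), np.int64(63)), (np.float64(0.197), np.int64(115)), (np.float64(0.198), np.int64(203)), (np.float64(0.199), np.int64(602)), (np.float64(0.2), np.int64(1093)), (np.float64(0.201), np.int64(400)), (np.float64(0.202), np.int64(62))]
0.1611328261159332
r4_wrist [(np.float64(0.195), np.int64(762)), (np.float64(0.196), np.int64(2486)), (np.float64(0.197), np.int64(1035)), (np.float64(0.198), np.int64(285)), (np.float64(0.199), np.int64(221))]
0.16116290541265482
```

Origin is about 0.1438 by depth and 0.144 by spring force (about 9.5 N), so the lugs are clear below the lip. Turn clockwise in small steps about the carrier's axis, which lies about 1.7 mm from the TCP along the handle.

Scaled: 0.7 mm is 0.0007, 0.17 mm is 0.0002, 0.08 rad is 0.0255.

Call:
{"op": "arm_command", "data": {
  "plan": [
    [[0.0003, 0, 0.0007, 0, 0, 0, 1], [0.0003, 0.0002, 0.0007, 0, 0, 0.0255, 1], [0.0003, 0.0003, 0.0007, 0, 0, 0.0509, 1], [0.0003, 0.0005, 0.0007, 0, 0, 0.0796, 1], [0.0003, 0.0005, 0.0007, 0, 0, 0.0796, 1]]
  ]
}}

```text
time_s: 9.5
ee_pos: [0.5474, -0.0578, 0.1768]
eef_rot: [3.141, 0.002, 2.803]
force: [-0.5, 0.3, 7.1]
grip_width: 0.0118
grip_force: 30.0
```

```bash
python3 -c "
from h import *
o=ctrl.get_obs(); print({k:np.round(o[k],4) for k in('ee_pos','eef_rot','force','moment')})"
```

```text
{'ee_pos': array([ 0.5474, -0.0578,  0.1768]), 'eef_rot': array([3.1413e+00, 1.7000e-03, 2.8026e+00]), 'force': array([-0.4671,  0.3017,  7.1317]), 'moment': array([ 0.1067,  0.04  , -0.0639])}
```

Scaled: 1 mm is 0.001, 0.8 mm is 0.0008, 0.48 rad is 0.1528.

Call:
{"op": "arm_command", "data": {
  "plan": [
    [[0, 0.0002, 0, 0, 0, 0.0382, 1], [0, 0.0004, 0, 0, 0, 0.0764, 1], [-0.0001, 0.0006, 0, 0, 0, 0.1146, 1], [-0.0002, 0.0008, 0, 0, 0, 0.1528, 1], [-0.0003, 0.001, 0, 0, 0, 0.191, 1], [-0.0003, 0.001, 0, 0, 0, 0.191, 1]]
  ]
}}

```text
time_s: 10.1
ee_pos: [0.5481, -0.0569, 0.1769]
eef_rot: [3.14, 0.001, 2.201]
force: [1.1, 0.9, 7.1]
grip_width: 0.0115
grip_force: 30.0
```

```bash
python3 -c "
from h import *
o=ctrl.get_obs(); print({k:np.round(o[k],4) for k in('ee_pos','eef_rot','force','moment')})"
```

```text
{'ee_pos': array([ 0.5481, -0.0569,  0.1769]), 'eef_rot': array([3.1403e+00, 1.3000e-03, 2.2015e+00]), 'force': array([1.113 , 0.9472, 7.077 ]), 'moment': array([ 0.11  , -0.0468, -0.1592])}
```

Scaled: 0.75 mm is 0.0008, 0.65 mm is 0.0007, 0.46 rad is 0.1464.

Call:
{"op": "arm_command", "data": {
  "plan": [
    [[0, 0.0002, 0, 0, 0, 0.0318, 1], [0, 0.0003, 0, 0, 0, 0.0637, 1], [-0.0001, 0.0005, 0, 0, 0, 0.0955, 1], [-0.0001, 0.0007, 0, 0, 0, 0.1273, 1], [-0.0002, 0.0008, 0, 0, 0, 0.1464, 1], [-0.0002, 0.0008, 0, 0, 0, 0.1464, 1]]
  ]
}}

```text
time_s: 10.7
ee_pos: [0.5491, -0.0566, 0.177]
eef_rot: [3.139, 0.001, 1.744]
force: [2.2, 0.1, 7.6]
grip_width: 0.0119
grip_force: 30.0
```

```bash
python3 -c "
from h import *
o=ctrl.get_obs(); print({k:np.round(o[k],4) for k in('ee_pos','eef_rot','force','moment')})"
```

```text
{'ee_pos': array([ 0.5491, -0.0566,  0.177 ]), 'eef_rot': array([3.1390e+00, 6.0000e-04, 1.7437e+00]), 'force': array([2.2008, 0.113 , 7.5563]), 'moment': array([ 0.1962, -0.3414,  0.022 ])}
```

Scaled: 0.5 mm is 0.0005, 0.4 mm is 0.0004, 0.05 rad is 0.0159.

Call:
{"op": "arm_command", "data": {
  "plan": [
    [[0, 0.0004, 0, 0, 0, 0.0159, 1], [0, 0.0005, 0, 0, 0, 0.0318, 1], [0, 0.0005, 0, 0, 0, 0.0318, 1]]
  ]
}}

```text
time_s: 11.0
ee_pos: [0.5495, -0.0565, 0.177]
eef_rot: [3.139, 0.0, 1.644]
force: [1.5, 0.7, 7.5]
grip_width: 0.0118
grip_force: 30.0
```

```bash
python3 -c "
from h import *
o=ctrl.get_obs(); print({k:np.round(o[k],4) for k in('ee_pos','eef_rot','force','moment')})"
```

```text
{'ee_pos': array([ 0.5495, -0.0565,  0.177 ]), 'eef_rot': array([3.1392e+00, 4.0000e-04, 1.6442e+00]), 'force': array([1.4703, 0.6553, 7.4971]), 'moment': array([ 0.1318, -0.264 ,  0.0627])}
```

Turned 80.9° with no stop yet. Continue in small steps.

Scaled: 0.1 mm is 0.0001, 0.06 rad is 0.0191.

Call:
{"op": "arm_command", "data": {
  "plan": [
    [[0, 0.0001, 0, 0, 0, 0.0095, 1], [0, 0.0001, 0, 0, 0, 0.0191, 1], [0, 0.0001, 0, 0, 0, 0.0191, 1]]
  ]
}}

```text
time_s: 11.3
ee_pos: [0.5498, -0.0566, 0.177]
eef_rot: [3.138, 0.001, 1.585]
force: [3.8, 0.1, 6.8]
grip_width: 0.0119
grip_force: 30.3
```

```bash
python3 -c "
from h import *
o=ctrl.get_obs(); print({k:np.round(o[k],4) for k in('ee_pos','eef_rot','force','moment')})"
```

```text
{'ee_pos': array([ 0.5498, -0.0566,  0.177 ]), 'eef_rot': array([3.1384e+00, 6.0000e-04, 1.5853e+00]), 'force': array([3.8468, 0.0817, 6.7803]), 'moment': array([ 0.0638, -0.6292,  0.4103])}
```

Scaled: 0.3 mm is 0.0003, 0.02 rad is 0.0064.

Call:
{"op": "arm_command", "data": {
  "plan": [
    [[0, 0.0003, 0, 0, 0, 0.0064, 1], [0, 0.0003, 0, 0, 0, 0.0064, 1]]
  ]
}}

```text
time_s: 11.5
ee_pos: [0.5499, -0.0566, 0.177]
eef_rot: [3.139, 0.0, 1.566]
force: [1.5, 0.9, 7.2]
grip_width: 0.0121
grip_force: 30.7
```

```bash
python3 -c "
from h import *
o=ctrl.get_obs(); print({k:np.round(o[k],4) for k in('ee_pos','eef_rot','force','moment')})"
```

```text
{'ee_pos': array([ 0.5499, -0.0566,  0.177 ]), 'eef_rot': array([3.1390e+00, 5.0000e-04, 1.5659e+00]), 'force': array([1.4723, 0.9198, 7.1552]), 'moment': array([ 0.0424, -0.3662,  0.5594])}
```

Firm stop: Mz has risen to 0.56 Nm at 85°. Relax the twist slightly and ease up.

Scaled: -4.3 mm is -0.0043, -4 mm is -0.004, -0.03 rad is -0.0095.

Call:
{"op": "arm_command", "data": {
  "plan": [
    [[0, 0, 0, 0, 0, -0.0095, 1], [0, 0, -0.001, 0, 0, -0.0095, 1], [0, 0, -0.002, 0, 0, -0.0095, 1], [0, 0, -0.003, 0, 0, -0.0095, 1], [0, 0, -0.004, 0, 0, -0.0095, 1], [0, 0, -0.0043, 0, 0, -0.0095, 1], [0, 0, -0.0043, 0, 0, -0.0095, 1]]
  ]
}}

```text
time_s: 12.2
ee_pos: [0.5498, -0.0566, 0.1804]
eef_rot: [3.14, 0.0, 1.596]
force: [6.1, -0.8, -0.8]
grip_width: 0.0117
grip_force: 30.1
```

```bash
python3 rel.py r6
python3 - <<'E'
from h import *
c=np.load("pics/r6_wrist.npz")["c"]; r=np.hypot(c[...,0]-.55,c[...,1]+.0565); m=(r<.033)&(c[...,2]>.165)&(c[...,2]<.185); print(np.median(c[m][:,2]))
E
```

```text
{'time_s': np.float64(12.2), 'ee_pos': array([ 0.5498, -0.0566,  0.1804]), 'eef_rot': array([3.1400e+00, 3.0000e-04, 1.5955e+00]), 'force': array([ 6.1251, -0.7709, -0.8404]), 'moment': array([-0.1646, -1.2623,  0.3929])}
wrist disc [ 0.55   -0.0572  0.0352] 68 collar [ 0.5503 -0.0562  0.0457] 51 shift [0.3 1. ]
side disc [ 0.5486 -0.0557  0.0321] 29 collar [ 0.5492 -0.0553  0.0434] 26 shift [0.6 0.4]
scene disc [ 0.5472 -0.0619  0.0327] 56 collar [ 0.5478 -0.0612  0.0441] 36 shift [0.6 0.7]
0.1738891476989187
```

In the pocket (origin about 0.147) but held by side force and residual twist. Relieve both.

Scaled: 0.7 mm is 0.0007, 0.4 mm is 0.0004, -0.03 rad is -0.0095.

Call:
{"op": "arm_command", "data": {
  "plan": [
    [[0, 0.0004, 0, 0, 0, -0.0064, 1], [0, 0.0007, 0, 0, 0, -0.0095, 1], [0, 0.0007, 0, 0, 0, -0.0095, 1]]
  ]
}}

```text
time_s: 12.65
ee_pos: [0.5499, -0.0566, 0.1807]
eef_rot: [3.141, 0.0, 1.626]
force: [1.4, -0.3, 4.4]
grip_width: 0.0119
grip_force: 30.0
```

```bash
python3 -c "
from h import *
o=ctrl.get_obs(); print({k:np.round(o[k],4) for k in('ee_pos','eef_rot','force','moment')})"
```

```text
{'ee_pos': array([ 0.5499, -0.0566,  0.1807]), 'eef_rot': array([3.1414e+00, 1.0000e-04, 1.6256e+00]), 'force': array([ 1.3844, -0.2753,  4.3978]), 'moment': array([-0.1024, -0.2805, -0.077 ])}
```

Scaled: -1.2 mm is -0.0012, -0.7 mm is -0.0007.

Call:
{"op": "arm_command", "data": {
  "plan": [
    [[0, 0.0001, -0.0007, 0, 0, 0, 1], [0, 0.0001, -0.0012, 0, 0, 0, 1], [0, 0.0001, -0.0012, 0, 0, 0, 1], [0, 0.0001, -0.0012, 0, 0, 0, 1]]
  ]
}}

```text
time_s: 13.05
ee_pos: [0.5499, -0.0565, 0.1818]
eef_rot: [3.141, 0.0, 1.626]
force: [0.3, -1.1, 3.7]
grip_width: 0.0118
grip_force: 30.0
```

Run:
```python
from h import *
o=ctrl.get_obs(); print({k:np.round(o[k],4) for k in('ee_pos','eef_rot','force','moment')})
snap("wrist","r7")
c=np.load("pics/r7.npz")["c"]; r=np.hypot(c[...,0]-.55,c[...,1]+.0565); m=(r<.033)&(c[...,2]>.165)&(c[...,2]<.185); print(np.median(c[m][:,2]))
```

```text
{'ee_pos': array([ 0.5499, -0.0565,  0.1818]), 'eef_rot': array([3.1415e+00, 1.0000e-04, 1.6256e+00]), 'force': array([ 0.3412, -1.1388,  3.7228]), 'moment': array([-0.2354, -0.1979,  0.0112])}
0.17529640656676515
```

Scaled: -1 mm is -0.001, -0.6 mm is -0.0006.

Call:
{"op": "arm_command", "data": {
  "plan": [
    [[0, 0, -0.0006, 0, 0, 0, 1], [0, 0, -0.001, 0, 0, 0, 1], [0, 0, -0.001, 0, 0, 0, 1]]
  ]
}}

```text
time_s: 13.4
ee_pos: [0.5499, -0.0565, 0.1819]
eef_rot: [-3.141, -0.0, 1.626]
force: [5.0, -1.7, -5.2]
grip_width: 0.0119
grip_force: 30.0
```

The lip holds it at z of about 0.148 (pulling up gives −5 N with no motion), so it is locked in the detent. Ease off and release.

Scaled: -90 mm is -0.09, -60 mm is -0.06.

Call:
{"op": "arm_command", "data": {
  "plan": [
    [[0, 0, 0.0006, 0, 0, 0, 1], [0, 0, 0.0006, 0, 0, 0, 0.6], [0, 0, 0.0006, 0, 0, 0, 0.2], [0, 0, 0.0006, 0, 0, 0, 0], [0, 0, 0.0006, 0, 0, 0, 0], [0, 0, -0.02, 0, 0, 0, 0], [0, 0, -0.06, 0, 0, 0, 0], [-0.04, 0, -0.09, 0, 0, 0, 0], [-0.06, 0, -0.09, 0, 0, 0, 0], [-0.06, 0, -0.09, 0, 0, 0, 0]]
  ]
}}

```text
time_s: 14.4
ee_pos: [0.5532, -0.1184, 0.2732]
eef_rot: [3.141, 0.001, 1.623]
force: [0.4, 0.6, -0.3]
grip_width: 0.0469
grip_force: 0.0
```

Run:
```python
from h import *
p,d,i=snap("wrist","r8"); c=cloud(i,d); r=np.hypot(c[...,0]-.55,c[...,1]+.0565)
m=(r<.033)&(c[...,2]>.165)&(c[...,2]<.185); print("disc z",np.median(c[m][:,2]),"collar",np.median(c[(r>.04)&(r<.045)][:,2]))
A=c[m]; print("tilt",np.linalg.lstsq(np.c_[A[:,:2],np.ones(len(A))],A[:,2],rcond=None)[0][:2])
h=c[(r<.03)&(c[...,2]>.198)]; w,V=np.linalg.eigh(np.cov(h[:,:2].T)); print("handle",h.mean(0),np.degrees(np.arctan2(V[1,1],V[0,1])))
o=ctrl.get_obs(); print(o["time_s"],o["ee_pos"],o["force"],o["grip_width"])
```

```text
disc z 0.17531077000224202 collar 0.39292624921333386
tilt [-0.00084013  0.00368231]
handle [ 0.54982033 -0.04934593  0.33187904] 92.76119697545101
14.45 [ 0.55303056 -0.11702707  0.27247975] [-0.06221416  0.27028679 -0.04908655] 0.04700994705649746
```

View pics/r8.png

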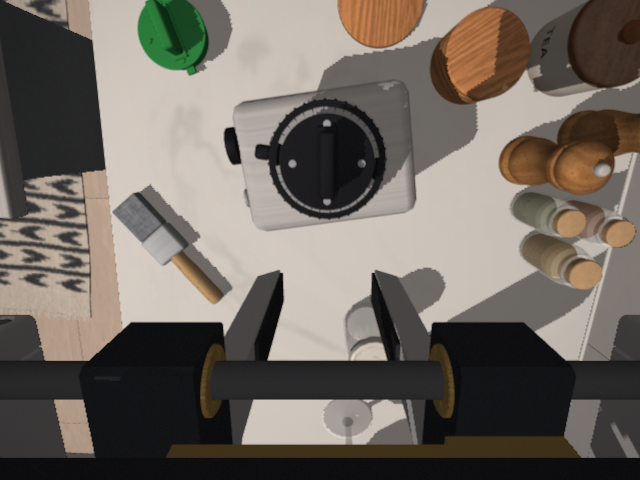

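The carrier sits level in the collar at (327,158): origin about 0.148, handle at about 92° (83° from the gaps). The gripper is clear and the bystanders are untouched.

```bash
python3 -c "
from station import ctrl
print(ctrl.hand_in())"
```

```text
the job is handed in; nothing more can be done
None
```

The burr carrier is back in the grinder and locked: it took an upward pull of about 5 N without moving, sits level at the detent height of 148 mm, was let go, and the job was handed in at about 14.5 s.

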